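# Chock the feed roller and open the ramp gate

## Robot

A 7-joint arm with a two-finger parallel gripper is mounted at the origin on the work surface. World frame = base frame: x ahead of the robot, y to its left, z up, the work surface at z = 0. Lengths are in m, angles in rad, forces in N, time in s.
With the tool pointing down it reaches from about 0.425 to 0.925 m from the base axis. Payload 6.8 kg.
Tool frame: the origin (TCP) lies midway between the tips of the shut fingers; the grasp point (between the pads) lies r.grip_point_offset behind it (r.grip_point_offset is the distance from the TCP to the grasp point, in m); z points along the fingers, y is the direction in which the jaws open and shut (so a half turn about z gives the same grasp; the last joint's range is limited). The gripper opens to 85 mm and grips with 20 to 120 N. Pads are 22 mm wide; open, the fingers measure 114 mm over their backs; the gripper's body (76 mm by 85 mm) begins 54 mm behind the grasp point. The pads swing forward as they close: fully open they stand 13 mm farther back than shut.
Start: joints at [1.159, 0.477, 0.022, 1.555, -0.011, 1.109, -0.083], TCP at [0.202, -0.644, 0.231] pointing down, gripper open.
Joint ranges: [-2.96, 2.96], [-0.34, 2.1], [-1.41, 1.46], [0.24, 2.44], [-1.37, 4.51], [0.17, 1.92], [-2.96, 2.96]. Speed limits (rad/s): [2.39, 2.39, 3.14, 3.14, 3.14, 3.14, 3.14].

## Interface

Orientations are given as a rotation vector (axis times angle).
In Python, from bench import r gives the robot as it stands. The module is installed in compiled form; this text tells all that it offers.
- The arm moves only by the tool play_rows, never from a script. Its argument "deltas" is a list of rows, each a list of 3 entries, a list of its own where there are three numbers: the finger opening in mm, from 0 to 85.4, then the shift along the tool's x, y, z in mm, then the turn, a rotation vector about the tool's x, y, z in rad. A call has 1 to 8 rows; each row is the pose to reach, as a shift and turn from the pose measured when the call began, along the tool's axes at that moment; what a row does not reach only later rows make up. A row lasts 1/8 s, in which the tool goes at most 62.5 mm and 10.7 degrees, less where a joint would pass 70% of its speed; a pose out of reach is approached as far as the arm can. A call with a gripper value outside its range is refused whole. The fingers move at their own pace and stop on an object; "squeeze" is the grip in N (left out, the last holds). Time passes only in rows, so rows that repeat a pose let the fingers close. It gives the time, the measured TCP pose, the force and the opening at its end, in the units of the state.
- r.get_obs(): the state, without advancing time (a new reading comes with each control period).
- r.grab_frame(name): name is "scene" or "top" or "wrist"; returns (picture, depth): 400x640x3 uint8, red, green, blue; 400x640 float32, m along the optical axis (not along the pixel's ray), 0 where there is no reading.
- r.camera_model(name): a dict with "mtx" (3x3 intrinsics, pixels), "D" ([k1, k2, p1, p2, k3] as OpenCV has them; the pictures are not rectified), "rvec" (rotation vector, rad) and "tvec" (3), from world to camera coordinates, as OpenCV has them; the wrist camera has in their place "T_tool_cam" (4x4, takes a point from camera to tool coordinates, whose origin is the TCP and whose axes are the flange's). Camera axes: x right, y down, z forward; pixel columns grow to the right and rows downward; lengths in m; the calibration is good to about 2 mm. A picture is of the moment at which its call begins: read the wrist's pose just before it. camera_model takes no time and is no camera call.
- r.hand_in(): hands the job in, once; it reports no verdict.
The state is a dict: "clock": time; "joints": joint angles; "qvel": joint speeds; "tau": joint torques, N m; "tcp_pos": TCP position; "orientation": TCP orientation; "contact_force": force on the tool from outside, world axes, zero at the start; "moment": the same for the moment, N m; "grip_width": finger opening in m.
Only numpy, scipy, OpenCV 4.12 (cv2) and the standard library are available. Lean on these libraries where they do the work, as an engineer would, in place of code of your own. Each camera call takes 0.05 s, during which the arm holds its last target. There are 200 camera calls.

## Task

The feed roller on the sloping ramp leans on the gate. With the gate still down, slide the wooden chock up the deck under the gate bar, toe first, and push the roller uphill with it until you feel it hard against the rear stop, and keep it pressed there for about a second with a firm but gentle push of about 10 N (never more than 20 N between chock and roller). Then let go of the chock and lift the gate fully up by its knob, so that the chock alone keeps the roller from rolling back down; do not touch the roller yourself and leave the other things on the bench alone.

Things in the scene. Friction and masses are not known exactly. Their poses are not given: they have to be found in the camera images.
- chock_grip (a point): Loose wooden wedge chock, 0.25 kg, on its flat underside; this point is in its grip post, 40 mm above the underside (post 24 mm along x, 20 mm across y, top 22 mm above this point). x points to the toe, z up. The 45 degree wedge face, extended, meets the underside plane 110 mm ahead of this point, so it touches the roller with this point 129 mm downhill of the roller's centre.
- deck: Fixed sloping aluminium deck of the ramp, 340 mm long. Origin on its top surface at mid-length and mid-width, about 35 mm above the bench. x runs uphill along the surface, y across, z square to the surface; it rises at 0.12 rad. Between its 8 mm high side lips it is 62 mm wide.
- roller_center (a point): Centre of the loose rubber-covered feed roller, a plain cylinder 90 mm in diameter and 52 mm wide, about 0.7 kg, standing on the deck with its axis across it (along deck y). At the start it leans on the gate bar on its low side. Uphill of it stands a rigid steel stop, 56 mm wide, whose setting is not measured: the roller can roll 6 to 36 mm before it is hard against it.
- gate_knob (a point): Centre of the black knob on the lift gate's upright rod, on the robot's side of the deck: 22 mm across, 30 mm tall, with a 32 mm cap whose top is 21 mm above this point. The gate's 12 mm square steel bar leads from the rod across the deck, on the roller's low side; its middle is 55 mm below this point, leaving about 35 mm between bar and deck for the chock.
- gate (a joint): Lift of the gate: 0 m is down, 0.06 m fully up. It slides straight up (world z) with about 6 N and stays where it is left.
- roller: The same roller as a body (its origin is the roller's centre; it turns as it rolls).
- chock: The chock as a body, origin on the underside, midway across, 57 mm ahead of (+x) and 40 mm below the grip point. 48 mm wide; toe cut blunt, 6 mm high, 47 mm ahead of this origin; the 45 degree face rises back to a hump 28 mm high (25 to 5 mm ahead); behind that a 12 mm thick tail plate that ends 73 mm behind.
- screwdriver: Screwdriver lying on the bench, not needed.
- wrench: Wrench lying on the bench, not needed.
- tin: Tin 60 mm across and 70 mm tall, not needed.
- jar: Jar 56 mm across and 70 mm tall, not needed.
- carton: Cardboard carton 70 x 110 x 50 mm, not needed.
- bearing: Bearing ring 48 mm across and 14 mm high, not needed.
- offcut: Wooden offcut 50 x 90 x 20 mm, not needed.
Not all that is in view belongs to the job. What is shaped like the roller but blue or pink is not meant. What is shaped like the chock but turquoise is not meant.

How it is judged:
By the outcome, as a careful person would: the job done as asked, in the order asked, and still so for the second after the job is handed in, with the robot touching nothing.
It also fails if it takes over 67 s, if anything falls off the work surface, if the arm or the gripper's body presses on something with over 40 N, if the wrist force passes 120 N, or if a joint passes its speed limit or range.

## Working session

There is one attempt and no reset: what is moved stays moved. The work goes in short steps, Python scripts to look and compute and a tool call to move; the robot and the scene stay as the last step left them, time stands still between calls to the robot, and variables do not carry over. Pictures are saved under pics/ and viewed, about 8 in all and at most 12, crops included, and the job is handed in when it is done.

Besides the shell and the picture viewer there is one more tool, called after "Emit:" by a JSON object that holds its "fn" and its "kwargs". play_rows: Moves the arm, as the interface text tells. Its arguments: {"type":"object","properties":{"deltas":{"type":"array"},"squeeze":{"type":"number"}},"required":["deltas"]}

```bash
mkdir -p pics
python3 - <<'E'
from bench import r
import cv2,numpy as np
o=r.get_obs();print({k:np.round(v,3) for k,v in o.items()},r.grip_point_offset)
for n in("scene","top"):
    p,d=r.grab_frame(n);cv2.imwrite(f"pics/{n}0.png",p[:,:,::-1]);np.save(f"{n}0.npy",d)
    m=r.camera_model(n);print(n,{k:np.round(v,3) for k,v in m.items()})
print(r.camera_model("wrist"))
E
```

```text
{'clock': np.float64(0.0), 'joints': array([ 1.159,  0.478,  0.022,  1.556, -0.012,  1.109, -0.083]), 'qvel': array([ 0.   , -0.   , -0.001, -0.001, -0.001,  0.001,  0.   ]), 'tau': array([ 0.0000e+00, -5.9645e+01,  1.6080e+00, -2.8120e+01,  1.2000e-02,
        9.0000e-03,  0.0000e+00]), 'tcp_pos': array([ 0.202, -0.644,  0.23 ]), 'orientation': array([-3.104e+00, -4.750e-01,  1.000e-03]), 'contact_force': array([-0.248,  0.   ,  0.335]), 'moment': array([ 0.009, -0.02 ,  0.04 ]), 'grip_width': np.float64(0.085)} 0.0187
scene {'mtx': array([[464.207,   0.   , 320.653],
       [  0.   , 464.207, 191.698],
       [  0.   ,   0.   ,   1.   ]]), 'D': array([-0.078,  0.   ,  0.   ,  0.   ,  0.   ]), 'rvec': array([ 1.93 ,  1.876, -0.538]), 'tvec': array([ 0.134, -0.419,  1.576])}
top {'mtx': array([[365.456,   0.   , 326.386],
       [  0.   , 365.456, 203.979],
       [  0.   ,   0.   ,   1.   ]]), 'D': array([-0.021,  0.   ,  0.   ,  0.   ,  0.   ]), 'rvec': array([ 2.16 , -2.155,  0.104]), 'tvec': array([-0.157,  0.556,  0.886])}
{'mtx': array([[300.02639801,   0.        , 321.6105064 ],
       [  0.        , 300.02639801, 205.78268452],
       [  0.        ,   0.        ,   1.        ]]), 'D': array([0.00497027, 0.        , 0.        , 0.        , 0.        ]), 'T_tool_cam': array([[ 9.99828657e-04, -9.44104884e-01, -3.29643700e-01,
         8.51406073e-02],
       [ 9.99999353e-01,  7.65046851e-04,  8.41950085e-04,
         8.24979701e-05],
       [-5.42696313e-04, -3.29644328e-01,  9.44105038e-01,
        -1.41512622e-01],
       [ 0.00000000e+00,  0.00000000e+00,  0.00000000e+00,
         1.00000000e+00]])}
```

View pics/scene0.png

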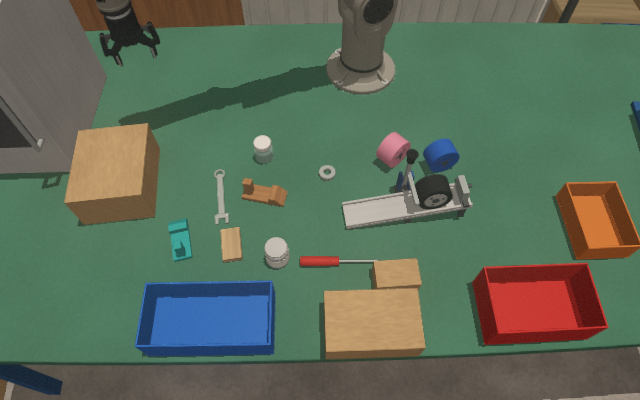

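View pics/top0.png

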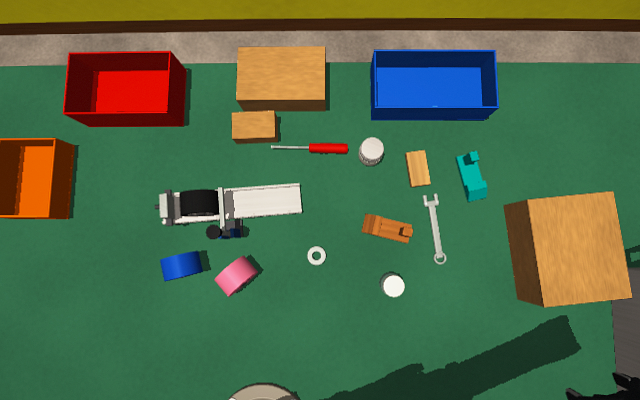

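Candidates: the roller is the black one at scene (433,192), with the blue (441,155) and pink (394,150) ones as decoys. The chock is the wooden one at scene (264,192), top (388,229), with the turquoise one at scene (180,240) as decoy. The knob is at scene (411,156), top (213,231).

```bash
cat > h.py <<'E'
from bench import r
import cv2,numpy as np
from scipy.spatial.transform import Rotation as R
def cam(n,o=None):
    m=r.camera_model(n)
    if n=="wrist":
        T=np.eye(4);T[:3,:3]=R.from_rotvec(o["orientation"]).as_matrix();T[:3,3]=o["tcp_pos"];T=T@m["T_tool_cam"]
    else:
        A=np.eye(4);A[:3,:3]=cv2.Rodrigues(np.array(m["rvec"],float))[0];A[:3,3]=np.ravel(m["tvec"]);T=np.linalg.inv(A)
    return np.array(m["mtx"]),np.array(m["D"]),T
def cloud(n,d,o=None):
    K,D,T=cam(n,o);h,w=d.shape
    u,v=np.meshgrid(np.arange(w),np.arange(h))
    p=cv2.undistortPoints(np.stack([u,v],-1).reshape(-1,1,2).astype(float),K,D).reshape(h,w,2)
    P=np.dstack([p*d[...,None],d])@T[:3,:3].T+T[:3,3]
    P[d==0]=np.nan
    return P
def pix(n,X,o=None):
    K,D,T=cam(n,o);Ti=np.linalg.inv(T)
    return cv2.projectPoints(np.atleast_2d(X).astype(float),cv2.Rodrigues(Ti[:3,:3])[0],Ti[:3,3],K,D)[0][:,0]
E
python3 - <<'E'
from h import *
a=cv2.imread("pics/top0.png")
c1=cv2.resize(a[165:255,150:310],None,fx=5,fy=5,interpolation=cv2.INTER_CUBIC)
c2=cv2.resize(a[205:250,355:420],None,fx=5,fy=5,interpolation=cv2.INTER_CUBIC)
cv2.imwrite("pics/crop1.png",c1)
s=cv2.imread("pics/scene0.png")
c3=cv2.resize(s[170:215,230:300],None,fx=5,fy=5,interpolation=cv2.INTER_CUBIC)
w=np.zeros((225,800,3),np.uint8);w[:,:325]=c2;w[:,340:690]=c3
cv2.imwrite("pics/crops.png",np.vstack([c1,w]))
P=cloud("top",np.load("top0.npy"))
for n in [(300,200),(280,200),(240,200),(240,190),(240,210),(213,231),(199,203),(178,203),(165,207),(400,228),(372,222),(385,225),(350,250)]:
    print(n,P[n[1],n[0]].round(4))
np.save("P.npy",P)
E
```

```text
(300, 200) [ 0.5685 -0.0876  0.0151]
(280, 200) [ 0.5673 -0.0378  0.0244]
(240, 200) [0.566  0.0616 0.0338]
(240, 190) [0.5915 0.0626 0.0325]
(240, 210) [0.541  0.0614 0.0315]
(213, 231) [0.4835 0.0847 0.1635]
(199, 203) [0.5474 0.1297 0.1298]
(178, 203) [0.5557 0.2094 0.0553]
(165, 207) [0.5401 0.2154 0.1111]
(400, 228) [ 0.4975 -0.34    0.0201]
(372, 222) [ 0.5121 -0.2693  0.026 ]
(385, 225) [ 0.5054 -0.3037  0.0122]
(350, 250) [ 0.442  -0.2155 -0.0008]
```

View pics/crops.png

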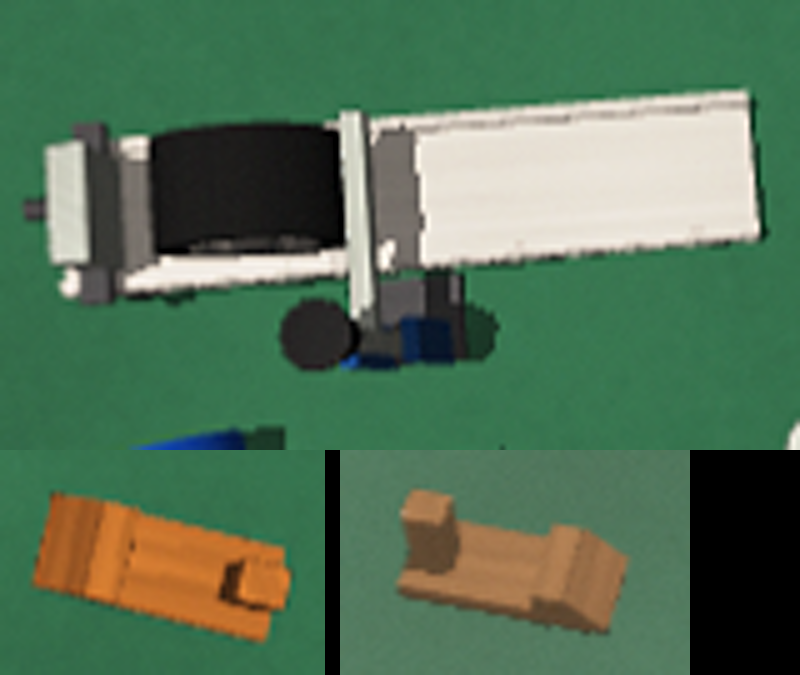

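The crop confirms the wooden chock: the toe is at the left (top px ~(363,223)) and the post at the right (~(408,231)). The ramp's low end is at top px ~(301,198). Next I'll fit the geometry.

Run:
```python
from h import *
P=np.load("P.npy");a=cv2.imread("pics/top0.png").astype(int)
# chock by colour
b,g,rr=a[...,0],a[...,1],a[...,2]
m=np.zeros(b.shape,bool);m[205:250,355:420]=True
m&=(rr>g+25)&(rr>90)
C=P[m];post=C[C[:,2]>0.05];print("chock n",len(C),"post",len(post),post.mean(0),post.min(0),post.max(0))
rc=cv2.minAreaRect(C[(C[:,2]<0.04)][:,:2].astype(np.float32));print(rc, cv2.boxPoints(rc))
# deck
reg=np.zeros(b.shape,bool);reg[180:215,238:300]=True
D=P[reg&(b>150)];D=D[np.isfinite(D[:,0])]
for i in range(3):
    A=np.c_[D[:,:2],np.ones(len(D))];k=np.linalg.lstsq(A,D[:,2],rcond=None)[0];e=D[:,2]-A@k;D=D[abs(e)<2*e.std()+1e-4]
print("plane",k,e.std(),"slope",np.hypot(k[0],k[1]),"uphill yaw",np.arctan2(k[1],k[0]))
# corners of deck (5x crop px -> px), intersect with plane (+8 mm lips)
K,Dd,T=cam("top")
def ray(u,v,k,dz=0):
    q=cv2.undistortPoints(np.array([[[u,v]]],float),K,Dd)[0,0];d=T[:3,:3]@np.r_[q,1];c=T[:3,3]
    s=(k[0]*c[0]+k[1]*c[1]+k[2]+dz-c[2])/(d[2]-k[0]*d[0]-k[1]*d[1]);return c+s*d
for c in [(750,92),(762,238),(65,285),(340,122),(415,262)]:
    print(c,ray(150+c[0]/5,165+c[1]/5,k,0.008).round(4))
# roller top & knob cap
reg=np.zeros(b.shape,bool);reg[188:218,175:222]=True
Q=P[reg&(a.max(2)<60)];Q=Q[np.isfinite(Q[:,0])];Q=Q[Q[:,2]>0.1]
# fit cylinder circle: (y,z) plane approx
f=np.linalg.lstsq(np.c_[2*Q[:,1:],np.ones(len(Q))],(Q[:,1:]**2).sum(1),rcond=None)[0];print("roller yz",f[:2],np.sqrt(f[2]+f[:2]@f[:2]),Q.min(0),Q.max(0))
reg[:]=False;reg[223:240,204:224]=True
Q=P[reg&(a.max(2)<70)];Q=Q[np.isfinite(Q[:,0])];Q=Q[Q[:,2]>0.15];print("knob",Q.mean(0),Q.min(0),Q.max(0))
o=r.get_obs();M=R.from_rotvec(o["orientation"]).as_matrix();print(M.round(3))
```

```text
chock n 914 post 86 [ 0.48836582 -0.34892872  0.0615526 ] [ 0.47669714 -0.36180026  0.05376271] [ 0.50043306 -0.33663635  0.06539931]
((0.49743184447288513, -0.31072917580604553), (0.1273743361234665, 0.04795696958899498), 76.47514343261719) [[ 0.459224   -0.36704242]
 [ 0.50585103 -0.378258  ]
 [ 0.5356397  -0.25441593]
 [ 0.48901266 -0.24320036]]
plane [-0.00599554  0.11751889  0.02862399] 0.001707950029781277 slope 0.11767173169634826 uphill yaw 1.6217697935134454
(750, 92) [ 0.6101 -0.0878  0.0226]
(762, 238) [ 0.5356 -0.0947  0.0223]
(65, 285) [0.5084 0.2413 0.0619]
(340, 122) [0.5909 0.1142 0.0465]
(415, 262) [0.5216 0.0755 0.0424]
roller yz [0.14235896 0.09403686] 0.03900771651850267 [0.52386853 0.09909291 0.10013224] [0.5808861  0.17949958 0.13539405]
knob [0.48241783 0.08493917 0.16375396] [0.46854652 0.06978106 0.15985473] [0.49631873 0.10067579 0.16757414]
[[ 0.954  0.299 -0.001]
 [ 0.299 -0.954  0.002]
 [-0.    -0.002 -1.   ]]
```

Emit:
{"fn": "play_rows", "kwargs": {"deltas": [[60, [50, -27, 0], [0, 0, -0.15]], [60, [102, -55, 0], [0, 0, -0.3]], [60, [154, -83, 0], [0, 0, -0.45]], [60, [206, -111, 0], [0, 0, -0.6]], [60, [258, -139, 0], [0, 0, -0.75]], [60, [310, -167, 0], [0, 0, -0.9]], [60, [360, -195, 0], [0, 0, -1.03]], [60, [360, -195, 0], [0, 0, -1.03]]]}}

```text
clock: 1.1
tcp_pos: [0.4908, -0.3441, 0.2306]
orientation: [-2.456, -1.954, -0.006]
contact_force: [-0.1, -0.7, 0.0]
grip_width: 0.0601
```

```bash
cat > look.py <<'E'
from h import *
import sys
n=sys.argv[1];o=r.get_obs();p,d=r.grab_frame("wrist")
cv2.imwrite(f"pics/{n}.png",p[:,:,::-1]);np.save(n+".npy",cloud("wrist",d,o));np.savez(n+"_o.npz",p=o["tcp_pos"],q=o["orientation"])
M=R.from_rotvec(o["orientation"]).as_matrix();print(o["clock"],o["tcp_pos"].round(4),M.round(3).tolist(),o["contact_force"].round(2),o["grip_width"])
E
python3 look.py w1
```

```text
1.1 [ 0.4908 -0.3441  0.2306] [[0.225, 0.974, 0.001], [0.974, -0.225, 0.004], [0.005, 0.0, -1.0]] [-0.12 -0.66  0.02] 0.060050583637837676
```

View pics/w1.png

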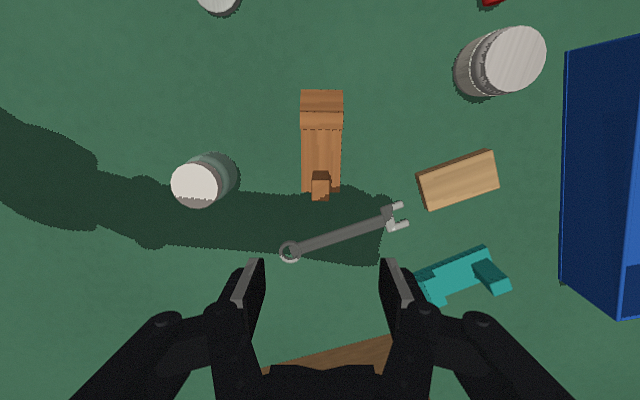

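The wrist view shows the chock nearly aligned, body at (322,145) and post at (320,186). I'll measure it from the cloud.

Run:
```python
from h import *
P=np.load("w1.npy");a=cv2.imread("pics/w1.png").astype(int);z=np.load("w1_o.npz")
m=np.zeros(a.shape[:2],bool);m[80:210,290:355]=True
m&=(a[...,2]>a[...,1]+12)&np.isfinite(P[...,0])&(P[...,2]>0.005)
C=P[m];low=C[C[:,2]<0.04]
rc=cv2.minAreaRect(low[:,:2].astype(np.float32));print(rc)
c=low[:,:2]-low[:,:2].mean(0);u=np.linalg.svd(c,full_matrices=False)[2][0];u*=np.sign(u[1]);print("svd yaw",np.arctan2(u[1],u[0]))
# per-z stats
for lo,hi in[(.008,.016),(.024,.032),(.056,.066)]:
    q=C[(C[:,2]>lo)&(C[:,2]<hi)];n=np.array([-u[1],u[0]]);s=q[:,:2]@u;t=q[:,:2]@n
    print(lo,len(q),q[:,2].mean(),"along",np.percentile(s,[1,50,99]).round(4),"across",np.percentile(t,[1,50,99]).round(4),"mid",(u*np.percentile(s,[1,99]).mean()+n*np.percentile(t,[1,99]).mean()).round(4))
o={"tcp_pos":z["p"],"orientation":z["q"]}
# verify by projecting model
yaw=np.arctan2(u[1],u[0])
```

```text
((0.49850261211395264, -0.3062010705471039), (0.12004614621400833, 0.04786203056573868), 76.27577209472656)
svd yaw 1.327649535019893
0.008 2417 0.011013800261343553 along [-0.2354 -0.1866 -0.1211] across [-0.5812 -0.5577 -0.534 ] mid [ 0.4983 -0.3073]
0.024 939 0.026623392371386174 along [-0.2093 -0.1479 -0.1364] across [-0.5808 -0.5575 -0.5343] mid [ 0.4995 -0.302 ]
0.056 407 0.060621891604458925 along [-0.2325 -0.2201 -0.209 ] across [-0.5675 -0.5577 -0.548 ] mid [ 0.4882 -0.3486]
```

Emit:
{"fn": "play_rows", "kwargs": {"deltas": [[60, [-2, 0, 50], [0, 0, 0.014]], [60, [-3, -1, 100], [0, 0, 0.014]], [60, [-5, -1, 150], [0, 0, 0.014]], [60, [-6, -1.5, 190], [0, 0, 0.014]], [60, [-6, -1.5, 206], [0, 0, 0.014]], [60, [-6, -1.5, 206], [0, 0, 0.014]]]}}

```text
clock: 1.9
tcp_pos: [0.4846, -0.3527, 0.0238]
orientation: [-2.476, -1.928, -0.0]
contact_force: [0.1, -0.3, -0.2]
grip_width: 0.0599
```

Emit:
{"fn": "play_rows", "kwargs": {"deltas": [[30, [0, 0, 0], [0, 0, 0]], [15, [0, 0, 0], [0, 0, 0]], [10, [0, 0, 0], [0, 0, 0]], [10, [0, 0, 0], [0, 0, 0]], [10, [0, 0, 0], [0, 0, 0]]], "squeeze": 50}}

```text
clock: 2.52
tcp_pos: [0.4857, -0.3536, 0.0255]
orientation: [-2.478, -1.929, -0.002]
contact_force: [-0.4, 0.1, 6.2]
grip_width: 0.0195
```

Run:
```python
from h import *
o=r.get_obs();M=R.from_rotvec(o["orientation"]).as_matrix();print(o["clock"],o["tcp_pos"].round(4),M.round(4).tolist(),o["contact_force"].round(2),o["grip_width"])
```

```text
2.525 [ 0.4857 -0.3536  0.0255] [[0.2453, 0.9695, 0.0002], [0.9695, -0.2453, 0.0014], [0.0014, -0.0002, -1.0]] [-0.4   0.05  6.21] 0.0194508329616449
```

```bash
cat > plan.py <<'E'
from h import *
GX,GZ=0.0055,-0.0145   # chock grip point in tool frame
def deckR(yaw,s=0.12):
    return R.from_euler("z",yaw).as_matrix()@R.from_euler("y",-s).as_matrix()
def go(Rt,p,label=""):
    o=r.get_obs();M=R.from_rotvec(o["orientation"]).as_matrix()
    print(label,"shift mm",((M.T@(p-o["tcp_pos"]))*1e3).round(1),"turn",R.from_matrix(M.T@Rt).as_rotvec().round(4))
def chock_target(O,yaw,x,h,y=0):
    D=deckR(yaw);Rt=D@np.diag([1,-1,-1.]);g=O+D@np.array([x,y,0.040+h])
    return Rt,g-Rt@np.array([GX,0,GZ])
E
python3 - <<'E'
from plan import *
o=r.get_obs()
go(*chock_target(np.array([.5587,.0769,.0347]),1.655,-.125,.09),"hover")
E
```

```text
hover shift mm [ 299.8   11.9 -107.8] turn [ 0.02    0.1175 -0.3316]
```

Emit:
{"fn": "play_rows", "kwargs": {"deltas": [[10, [0, 0, -40], [0, 0, 0]], [10, [0, 0, -85], [0, 0, 0]], [10, [45, 2, -108], [0, 0.02, -0.05]], [10, [95, 4, -108], [0, 0.04, -0.11]], [10, [150, 6, -108], [0.01, 0.06, -0.17]], [10, [205, 8, -108], [0.01, 0.08, -0.23]], [10, [260, 10, -108], [0.02, 0.1, -0.29]], [10, [300, 12, -108], [0.02, 0.1175, -0.3316]]]}}

```text
clock: 3.52
tcp_pos: [0.571, -0.0629, 0.1341]
orientation: [-2.059, -2.25, -0.125]
contact_force: [0.7, -0.5, -2.5]
grip_width: 0.0192
```

Emit:
{"fn": "play_rows", "kwargs": {"deltas": [[10, [0, 0, 0], [0, 0, 0]]]}}

```text
clock: 3.65
tcp_pos: [0.5713, -0.0588, 0.1344]
orientation: [-2.052, -2.255, -0.127]
contact_force: [-0.6, -0.6, -3.0]
grip_width: 0.0196
```

```bash
python3 look.py w2
```

```text
3.65 [ 0.5713 -0.0588  0.1344] [[-0.094, 0.996, -0.011], [0.988, 0.094, 0.122], [0.123, 0.001, -0.992]] [-0.6  -0.63 -2.96] 0.0195817276196266
```

View pics/w2.png

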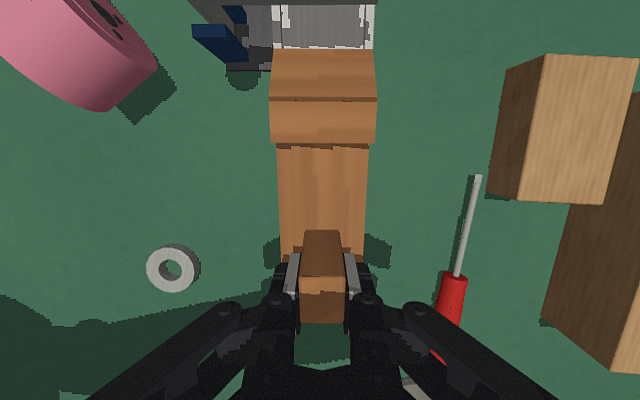

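Chock held straight (hump at cols 270–377), with the deck beyond it between its lips (~283 to ~365 at row 30), so it is roughly centred. I'll quantify that.

Run:
```python
from h import *
P=np.load("w2.npy");a=cv2.imread("pics/w2.png").astype(int);z=np.load("w2_o.npz")
M=R.from_rotvec(z["q"]).as_matrix();L=(P-z["p"])@M   # tool frame
m=np.zeros(a.shape[:2],bool);m[52:330,262:382]=True
m&=(a[...,2]>a[...,0]+25)&np.isfinite(P[...,0])
print("post top z", np.median(L[235:270,308:338][...,2]), "post rows x",L[240,320],L[270,320],L[250,303],L[250,342])
for rows in[(55,95),(102,138),(155,225)]:
    mm=m.copy();mm[:rows[0]]=0;mm[rows[1]:]=0
    q=L[mm];print(rows,"x",np.percentile(q[:,0],[1,99]).round(4),"y",np.percentile(q[:,1],[2,98]).round(4),"z",np.polyfit(q[:,0],q[:,2],1).round(3),np.median(q[:,2]).round(4))
    for rw in (rows[0]+3,rows[1]-3):
        w=L[rw][mm[rw]];print("  row",rw,"x",w[:,0].mean().round(4),"y",w[:,1].min().round(4),w[:,1].max().round(4))
# deck: lip edges in world
for rw in (10,20,30,40,46):
    row=P[rw,262:392];zz=row[:,2];ok=np.isfinite(zz)&(zz>0.01)&(zz<0.1)&(a[rw,262:392].max(1)>110)
    c=np.where(ok)[0];print(rw,c.min()+262,c.max()+262,row[c.min()].round(4),row[c.max()].round(4),"mid",row[len(row)//2].round(4))
```

```text
post top z nan post rows x [ 0.01687431 -0.00068485 -0.00072243] [ 0.01677042 -0.00051838 -0.02975128] [ 0.01640871 -0.00889155 -0.01089324] [0.00303628 0.0120051  0.01470489]
(55, 95) x [0.0877 0.1055] y [-0.0226  0.0235] z [ 1.147 -0.102] 0.0083
  row 58 x 0.1044 y -0.0427 0.0453
  row 92 x 0.0885 y -0.0234 0.0241
(102, 138) x [0.0691 0.0844] y [-0.0227  0.0234] z [-0.116  0.008] -0.0011
  row 105 x 0.0831 y -0.0232 0.0242
  row 135 x 0.0701 y -0.0236 0.0241
(155, 225) x [0.0195 0.0582] y [-0.0229  0.0233] z [-0.078  0.018] 0.0147
  row 158 x 0.0564 y -0.0429 0.0237
  row 222 x 0.0206 y -0.0238 0.024
10 272 373 [0.5209 0.0957 0.0443] [0.5932 0.103  0.0434] mid [0.5601 0.1026 0.0362]
20 273 373 [0.5217 0.0899 0.0425] [0.5941 0.0967 0.0431] mid [0.5607 0.0962 0.0355]
30 273 372 [0.522  0.0835 0.042 ] [0.5944 0.0903 0.0423] mid [0.5614 0.0894 0.0356]
40 273 372 [0.5224 0.0768 0.0421] [0.5954 0.0842 0.0408] mid [0.562  0.0831 0.0339]
46 273 372 [0.5224 0.073  0.0409] [0.5959 0.08   0.0412] mid [0.5624 0.0792 0.0328]
```

```bash
sed -i 's/^GX,GZ=.*/GX,GZ=0.005,-0.0132\nO=np.array([.559,.0769,.034]);YAW=1.653/' plan.py
python3 - <<'E'
from plan import *
for h in(.03,.004,0): go(*chock_target(O,YAW,-.125,h),h)
E
```

```text
0.03 shift mm [-4.6 -0.4 59.2] turn [-0.0012 -0.0014  0.0095]
0.004 shift mm [-4.7 -0.4 85.2] turn [-0.0012 -0.0014  0.0095]
0 shift mm [-4.7 -0.4 89.2] turn [-0.0012 -0.0014  0.0095]
```

Emit:
{"fn": "play_rows", "kwargs": {"deltas": [[10, [-3, 0, 30], [0, 0, 0.009]], [10, [-5, 0, 55], [0, 0, 0.009]], [10, [-5, -0.4, 72], [0, 0, 0.009]], [10, [-5, -0.4, 82], [0, 0, 0.009]], [10, [-5, -0.4, 84], [0, 0, 0.009]], [10, [-5, -0.4, 84], [0, 0, 0.009]]]}}

```text
clock: 4.45
tcp_pos: [0.5704, -0.056, 0.0508]
orientation: [-2.066, -2.244, -0.125]
contact_force: [-0.5, 0.1, -3.2]
grip_width: 0.0194
```

```bash
cat > st.py <<'E'
from plan import *
o=r.get_obs();M=R.from_rotvec(o["orientation"]).as_matrix();D=deckR(YAW)
g=D.T@(o["tcp_pos"]+M@np.array([GX,0,GZ])-O)
print("t",o["clock"],"chock grip in deck mm",(g*1e3-[0,0,40]).round(1),"F deck",(D.T@o["contact_force"]).round(2),"F tool",(M.T@o["contact_force"]).round(2),"mom",o["moment"].round(2),"w",o["grip_width"].round(4))
print("tilt err",R.from_matrix(D.T@M@np.diag([1,-1,-1.])).as_rotvec().round(4))
E
python3 st.py
```

```text
Traceback (most recent call last):
  File "st.py", line 4, in <module>
    print("t",o["clock"],"chock grip in deck mm",(g*1e3-[0,0,40]).round(1),"F deck",(D.T@o["contact_force"]).round(2),"F tool",(M.T@o["contact_force"]).round(2),"mom",o["moment"].round(2),"w",o["grip_width"].round(4))
                                                                                                                                                                                                ^^^^^^^^^^^^^^^^^^^^^
AttributeError: 'float' object has no attribute 'round'
```

Emit:
{"fn": "play_rows", "kwargs": {"deltas": [[10, [0, 0, 2], [0, 0, 0]], [10, [0, 0, 4], [0, 0, 0]], [10, [0, 0, 4], [0, 0, 0]]]}}

```text
clock: 4.82
tcp_pos: [0.5703, -0.0555, 0.0468]
orientation: [-2.065, -2.244, -0.125]
contact_force: [-0.2, 0.2, -3.1]
grip_width: 0.0194
```

```bash
sed -i 's/o\["grip_width"\].round(4)/round(float(o["grip_width"]),4)/' st.py; python3 st.py
```

```text
t 4.825 chock grip in deck mm [-125.4   -0.4    1.8] F deck [-0.19  0.22 -3.08] F tool [-0.2  -0.22  3.08] mom [-0.31 -0.05  0.01] w 0.0194
tilt err [ 0.0004 -0.0011  0.0005]
```

Emit:
{"fn": "play_rows", "kwargs": {"deltas": [[10, [0, 0, 1], [0, 0, 0]], [10, [0, 0, 1.5], [0, 0, 0]], [10, [0, 0, 1.5], [0, 0, 0]]]}}

```text
clock: 5.2
tcp_pos: [0.5703, -0.0553, 0.0452]
orientation: [-2.065, -2.244, -0.125]
contact_force: [-0.5, 0.0, -2.7]
grip_width: 0.0194
```

Emit:
{"fn": "play_rows", "kwargs": {"deltas": [[10, [0, 0, 0.5], [0, 0, 0]], [10, [0, 0, 1], [0, 0, 0]], [10, [0, 0, 1], [0, 0, 0]]]}}

```text
clock: 5.58
tcp_pos: [0.5703, -0.0553, 0.0443]
orientation: [-2.066, -2.244, -0.125]
contact_force: [0.1, -0.5, -2.0]
grip_width: 0.0192
```

```bash
python3 st.py
```

```text
t 5.575 chock grip in deck mm [-125.5   -0.4   -0.7] F deck [-0.73 -0.02 -1.9 ] F tool [-0.74  0.02  1.9 ] mom [-0.28  0.01  0.05] w 0.0192
tilt err [ 0.0004 -0.0011  0.0004]
```

Emit:
{"fn": "play_rows", "kwargs": {"deltas": [[10, [0, 0, 0.7], [0, 0, 0]], [10, [6, 0, 0.7], [0, 0, 0]], [10, [14, 0, 0.7], [0, 0, 0]], [10, [22, 0, 0.7], [0, 0, 0]], [10, [30, 0, 0.7], [0, 0, 0]], [10, [38, 0, 0.7], [0, 0, 0]], [10, [44, 0, 0.7], [0, 0, 0]], [10, [44, 0, 0.7], [0, 0, 0]]]}}

```text
clock: 6.58
tcp_pos: [0.5672, -0.0106, 0.0496]
orientation: [-2.065, -2.245, -0.127]
contact_force: [0.1, -2.3, 6.1]
grip_width: 0.0195
```

```bash
python3 st.py
```

```text
t 6.575 chock grip in deck mm [-80.4  -1.   -0.8] F deck [-1.58  0.08  6.38] F tool [-1.57 -0.08 -6.38] mom [-0.33  0.13  0.08] w 0.0195
tilt err [-0.0007 -0.0014  0.0015]
```

Emit:
{"fn": "play_rows", "kwargs": {"deltas": [[10, [2, -0.4, -0.5], [0, 0, 0]], [10, [6, -0.8, -0.5], [0, 0, 0]], [10, [10, -0.8, -0.5], [0, 0, 0]], [10, [14, -0.8, -0.5], [0, 0, 0]], [10, [14, -0.8, -0.5], [0, 0, 0]]]}}

```text
clock: 7.2
tcp_pos: [0.565, 0.004, 0.0517]
orientation: [-2.063, -2.246, -0.127]
contact_force: [0.3, -1.0, -2.6]
grip_width: 0.0195
```

```bash
python3 st.py
```

```text
t 7.2 chock grip in deck mm [-65.5   0.   -0.5] F deck [-1.32 -0.27 -2.42] F tool [-1.33  0.26  2.41] mom [-0.33 -0.03 -0.04] w 0.0195
tilt err [-0.0003 -0.002   0.0026]
```

Emit:
{"fn": "play_rows", "kwargs": {"deltas": [[10, [2, 0, 0.1], [0, 0, 0]], [10, [4, 0, 0.1], [0, 0, 0]], [10, [6, 0, 0.1], [0, 0, 0]], [10, [8, 0, 0.1], [0, 0, 0]]]}}

```text
clock: 7.7
tcp_pos: [0.5643, 0.0121, 0.0525]
orientation: [-2.063, -2.246, -0.127]
contact_force: [-0.4, -0.8, -2.1]
grip_width: 0.0194
```

```bash
python3 st.py
```

```text
t 7.7 chock grip in deck mm [-57.3   0.1  -0.6] F deck [-1.05  0.42 -1.95] F tool [-1.05 -0.43  1.95] mom [-0.35  0.01  0.02] w 0.0194
tilt err [-0.0002 -0.0021  0.0025]
```

Emit:
{"fn": "play_rows", "kwargs": {"deltas": [[10, [1, 0, 0], [0, 0, 0]], [10, [2, 0, 0], [0, 0, 0]]]}}

```text
clock: 7.95
tcp_pos: [0.5641, 0.0142, 0.0528]
orientation: [-2.063, -2.246, -0.127]
contact_force: [0.2, -0.1, -2.7]
grip_width: 0.0194
```

Emit:
{"fn": "play_rows", "kwargs": {"deltas": [[10, [1, 0, 0], [0, 0, 0]], [10, [2, 0, 0], [0, 0, 0]]]}}

```text
clock: 8.2
tcp_pos: [0.564, 0.0153, 0.053]
orientation: [-2.064, -2.246, -0.126]
contact_force: [0.4, -1.8, -2.2]
grip_width: 0.0194
```

```bash
python3 st.py
```

```text
t 8.2 chock grip in deck mm [-54.1   0.1  -0.5] F deck [-2.09 -0.28 -1.99] F tool [-2.1   0.27  1.99] mom [-0.9  -0.01  0.1 ] w 0.0194
tilt err [-0.0003 -0.0011  0.002 ]
```

Emit:
{"fn": "play_rows", "kwargs": {"deltas": [[10, [1.5, 0, 0], [0, 0, 0]], [10, [3, 0, 0], [0, 0, 0]], [10, [4.5, 0, 0], [0, 0, 0]], [10, [4.5, 0, 0], [0, 0, 0]]]}}

```text
clock: 8.7
tcp_pos: [0.5636, 0.0203, 0.0536]
orientation: [-2.064, -2.246, -0.126]
contact_force: [0.4, 0.0, -3.3]
grip_width: 0.0194
```

```bash
python3 st.py
```

```text
t 8.7 chock grip in deck mm [-49.    0.1  -0.6] F deck [-0.38 -0.43 -3.23] F tool [-0.39  0.42  3.23] mom [-0.53 -0.06  0.06] w 0.0194
tilt err [-0.0003 -0.0016  0.0024]
```

Run:
```python
from plan import *
P=np.load("P.npy");L=(P-O)@deckR(YAW)*1e3
for u in range(158,186): print(u,L[207,u].round(1),end=" | ")
```

```text
158 [166.2   5.3  51.6] | 159 [164.6   5.2  49.7] | 160 [159.1   6.7  59.4] | 161 [156.6   6.9  60.2] | 162 [154.1   7.2  61.2] | 163 [152.4   7.1  59.4] | 164 [149.4   7.6  62.1] | 165 [147.9   7.5  59.8] | 166 [145.4   7.7  60.4] | 167 [143.5   7.7  59.6] | 168 [142.2   7.5  56.5] | 169 [144.9   5.5  40.2] | 170 [144.    5.   35.6] | 171 [144.3   4.   27. ] | 172 [144.9   2.9  17.5] | 173 [144.7   2.1  10.1] | 174 [145.2   1.    0.4] | 175 [143.1   1.   -0.7] | 176 [140.2   1.4   1. ] | 177 [138.2   1.4  -0.3] | 178 [136.1   1.4  -1.3] | 179 [133.2   1.8   0.3] | 180 [112.4  10.7  66.8] | 181 [108.3  11.7  73.6] | 182 [105.2  12.3  77.1] | 183 [102.1  12.9  80.3] | 184 [99.7 13.1 81.3] | 185 [96.6 13.7 84.6] |
```

Emit:
{"fn": "play_rows", "kwargs": {"deltas": [[10, [1.5, 0, 0], [0, 0, 0]], [10, [3, 0, 0], [0, 0, 0]], [10, [4.5, 0, 0], [0, 0, 0]], [10, [6, 0, 0], [0, 0, 0]], [10, [7.5, 0, 0], [0, 0, 0]], [10, [9, 0, 0], [0, 0, 0]], [10, [10.5, 0, 0], [0, 0, 0]], [10, [11, 0, 0], [0, 0, 0]]]}}

```text
clock: 9.7
tcp_pos: [0.5626, 0.0315, 0.0549]
orientation: [-2.063, -2.246, -0.126]
contact_force: [0.1, -1.8, -2.2]
grip_width: 0.0196
```

```bash
python3 st.py
```

```text
t 9.7 chock grip in deck mm [-37.7   0.1  -0.6] F deck [-2.04  0.09 -2.  ] F tool [-2.04 -0.1   2.  ] mom [-0.83 -0.11  0.05] w 0.0196
tilt err [-0.0002 -0.0018  0.0026]
```

Emit:
{"fn": "play_rows", "kwargs": {"deltas": [[10, [0.7, 0, 0], [0, 0, 0]], [10, [1.4, 0, 0], [0, 0, 0]], [10, [2, 0, 0], [0, 0, 0]]]}}

```text
clock: 10.07
tcp_pos: [0.5625, 0.0335, 0.0552]
orientation: [-2.063, -2.246, -0.126]
contact_force: [0.2, -2.5, -1.5]
grip_width: 0.0193
```

```bash
python3 st.py
```

```text
t 10.075 chock grip in deck mm [-35.7   0.1  -0.6] F deck [-2.65  0.01 -1.16] F tool [-2.65 -0.02  1.15] mom [-0.83 -0.09  0.01] w 0.0193
tilt err [-0.0003 -0.0018  0.0027]
```

Emit:
{"fn": "play_rows", "kwargs": {"deltas": [[10, [0.6, 0, 0], [0, 0, 0]], [10, [1.2, 0, 0], [0, 0, 0]]]}}

```text
clock: 10.32
tcp_pos: [0.5624, 0.0347, 0.0553]
orientation: [-2.063, -2.246, -0.127]
contact_force: [0.1, -2.0, -1.8]
grip_width: 0.0191
```

```bash
python3 st.py
```

```text
t 10.325 chock grip in deck mm [-34.5   0.1  -0.5] F deck [-2.25  0.04 -1.58] F tool [-2.25 -0.05  1.58] mom [-0.79 -0.03  0.02] w 0.0191
tilt err [-0.0003 -0.0018  0.0026]
```

Emit:
{"fn": "play_rows", "kwargs": {"deltas": [[10, [0.6, 0, 0], [0, 0, 0]], [10, [1.2, 0, 0], [0, 0, 0]]]}}

```text
clock: 10.58
tcp_pos: [0.5623, 0.0359, 0.0555]
orientation: [-2.063, -2.246, -0.126]
contact_force: [-0.7, -1.5, -2.9]
grip_width: 0.0197
```

```bash
python3 st.py
```

```text
t 10.575 chock grip in deck mm [-33.2   0.1  -0.5] F deck [-1.82  0.78 -2.72] F tool [-1.82 -0.79  2.71] mom [-0.78 -0.09  0.03] w 0.0197
tilt err [-0.0003 -0.0018  0.0026]
```

Emit:
{"fn": "play_rows", "kwargs": {"deltas": [[10, [0.5, 0, 0], [0, 0, 0]], [10, [1, 0, 0], [0, 0, 0]]]}}

```text
clock: 10.82
tcp_pos: [0.5622, 0.037, 0.0556]
orientation: [-2.063, -2.246, -0.126]
contact_force: [-0.3, -2.0, -2.2]
grip_width: 0.0192
```

Emit:
{"fn": "play_rows", "kwargs": {"deltas": [[10, [0.4, 0, 0], [0, 0, 0]], [10, [0.8, 0, 0], [0, 0, 0]]]}}

```text
clock: 11.08
tcp_pos: [0.5621, 0.0378, 0.0557]
orientation: [-2.063, -2.246, -0.126]
contact_force: [-0.3, -2.4, -2.6]
grip_width: 0.0196
```

```bash
python3 st.py
```

```text
t 11.075 chock grip in deck mm [-31.4   0.2  -0.6] F deck [-2.62  0.49 -2.26] F tool [-2.62 -0.5   2.26] mom [-0.89 -0.07  0.04] w 0.0196
tilt err [-0.0002 -0.0018  0.0026]
```

Emit:
{"fn": "play_rows", "kwargs": {"deltas": [[10, [0.5, 0, 0], [0, 0, 0]], [10, [1, 0, 0], [0, 0, 0]]]}}

```text
clock: 11.32
tcp_pos: [0.562, 0.0388, 0.0558]
orientation: [-2.063, -2.246, -0.126]
contact_force: [0.7, -2.3, -3.2]
grip_width: 0.0195
```

Emit:
{"fn": "play_rows", "kwargs": {"deltas": [[10, [0.4, 0, 0], [0, 0, 0]], [10, [0.8, 0, 0], [0, 0, 0]]]}}

```text
clock: 11.58
tcp_pos: [0.5619, 0.0397, 0.0559]
orientation: [-2.063, -2.246, -0.126]
contact_force: [0.1, -2.5, -2.3]
grip_width: 0.0197
```

```bash
python3 st.py
```

```text
t 11.575 chock grip in deck mm [-29.5   0.2  -0.5] F deck [-2.74  0.07 -1.96] F tool [-2.75 -0.08  1.95] mom [-0.91 -0.05  0.05] w 0.0197
tilt err [-0.0002 -0.0018  0.0027]
```

Emit:
{"fn": "play_rows", "kwargs": {"deltas": [[10, [0.4, 0, 0], [0, 0, 0]], [10, [0.8, 0, 0], [0, 0, 0]]]}}

```text
clock: 11.82
tcp_pos: [0.5619, 0.0397, 0.056]
orientation: [-2.064, -2.246, -0.126]
contact_force: [0.1, -5.8, -2.2]
grip_width: 0.0194
```

```bash
python3 st.py
```

```text
t 11.825 chock grip in deck mm [-29.4   0.2  -0.5] F deck [-6.    0.41 -1.47] F tool [-6.01 -0.42  1.46] mom [-1.42 -0.11  0.12] w 0.0194
tilt err [-0.0002 -0.001   0.0022]
```

Emit:
{"fn": "play_rows", "kwargs": {"deltas": [[10, [0.9, 0, 0], [0, 0, 0]], [10, [1.1, 0, 0], [0, 0, 0]]]}}

```text
clock: 12.08
tcp_pos: [0.5619, 0.0397, 0.0561]
orientation: [-2.065, -2.246, -0.124]
contact_force: [-0.2, -6.5, -1.6]
grip_width: 0.0191
```

```bash
python3 st.py
```

```text
t 12.075 chock grip in deck mm [-29.4   0.1  -0.4] F deck [-6.6   0.76 -0.83] F tool [-6.6  -0.77  0.83] mom [-1.53 -0.07  0.13] w 0.0191
tilt err [-0.0002  0.0002  0.0016]
```

Emit:
{"fn": "play_rows", "kwargs": {"deltas": [[10, [1.4, 0, 0], [0, -0.001, 0]], [10, [1.7, 0, 0], [0, -0.001, 0]], [10, [1.7, 0, 0], [0, -0.001, 0]]]}}

```text
clock: 12.45
tcp_pos: [0.5619, 0.0398, 0.0563]
orientation: [-2.068, -2.246, -0.121]
contact_force: [-0.2, -6.7, -1.1]
grip_width: 0.0192
```

```bash
python3 st.py
```

```text
t 12.45 chock grip in deck mm [-29.2   0.2  -0.2] F deck [-6.7  0.7 -0.3] F tool [-6.7  -0.71  0.32] mom [-1.74 -0.03  0.18] w 0.0192
tilt err [-0.0001  0.003   0.0006]
```

Emit:
{"fn": "play_rows", "kwargs": {"deltas": [[10, [1.2, 0, 0.2], [0, 0.003, 0]], [10, [1.6, 0, 0.3], [0, 0.005, 0]], [10, [1.6, 0, 0.3], [0, 0.005, 0]]]}}

```text
clock: 12.82
tcp_pos: [0.5618, 0.0398, 0.0561]
orientation: [-2.067, -2.243, -0.124]
contact_force: [0.3, -6.2, -1.6]
grip_width: 0.0194
```

```bash
python3 st.py
```

```text
t 12.825 chock grip in deck mm [-29.3   0.3  -0.4] F deck [-6.37  0.24 -0.82] F tool [-6.37 -0.24  0.82] mom [-1.69 -0.11  0.16] w 0.0194
tilt err [ 0.0002 -0.0003 -0.0005]
```

Emit:
{"fn": "play_rows", "kwargs": {"deltas": [[10, [1.8, 0, 0.3], [0, 0.004, 0]], [10, [2.2, 0, 0.3], [0, 0.004, 0]], [10, [2.6, 0, 0.3], [0, 0.004, 0]], [10, [2.6, 0, 0.3], [0, 0.004, 0]]]}}

```text
clock: 13.32
tcp_pos: [0.5617, 0.0398, 0.056]
orientation: [-2.068, -2.241, -0.125]
contact_force: [0.2, -9.0, -0.7]
grip_width: 0.0193
```

```bash
python3 st.py
```

```text
t 13.325 chock grip in deck mm [-29.3   0.3  -0.5] F deck [-8.98  0.55  0.37] F tool [-8.98 -0.53 -0.38] mom [-2.19 -0.05  0.22] w 0.0193
tilt err [ 0.0003 -0.0015 -0.002 ]
```

Emit:
{"fn": "play_rows", "kwargs": {"deltas": [[10, [2.8, 0, 0.3], [0, 0.002, -0.001]], [10, [3.1, 0, 0.3], [0, 0.002, -0.001]], [10, [3.1, 0, 0.3], [0, 0.002, -0.001]], [10, [3.1, 0, 0.3], [0, 0.002, -0.001]], [10, [3.1, 0, 0.3], [0, 0.002, -0.001]], [10, [3.1, 0, 0.3], [0, 0.002, -0.001]], [10, [3.1, 0, 0.3], [0, 0.002, -0.001]], [10, [3.1, 0, 0.3], [0, 0.002, -0.001]]]}}

```text
clock: 14.32
tcp_pos: [0.5616, 0.0398, 0.056]
orientation: [-2.07, -2.241, -0.124]
contact_force: [-0.2, -11.0, -0.3]
grip_width: 0.0193
```

```bash
python3 st.py
```

```text
t 14.325 chock grip in deck mm [-29.3   0.4  -0.5] F deck [-10.9    1.1    0.96] F tool [-10.9   -1.07  -0.97] mom [-2.35  0.02  0.29] w 0.0193
tilt err [ 0.0005 -0.0001 -0.0029]
```

Emit:
{"fn": "play_rows", "kwargs": {"deltas": [[10, [3.0, 0, 0.3], [0, 0.002, -0.002]], [10, [3.0, 0, 0.3], [0, 0.002, -0.002]], [10, [3.0, 0, 0.3], [0, 0.002, -0.002]], [10, [3.0, 0, 0.3], [0, 0.002, -0.002]], [10, [2.4, 0, 0.3], [0, 0.001, -0.001]], [10, [1.6, 0, 0.2], [0, 0, 0]], [10, [1.2, 0, 0.2], [0, 0, 0]], [10, [1.2, 0, 0.2], [0, 0, 0]]]}}

```text
clock: 15.32
tcp_pos: [0.5616, 0.0397, 0.056]
orientation: [-2.071, -2.241, -0.122]
contact_force: [-0.3, -7.3, 0.0]
grip_width: 0.0196
```

```bash
python3 st.py
```

```text
t 15.325 chock grip in deck mm [-29.4   0.5  -0.5] F deck [-7.2   0.87  0.88] F tool [-7.21 -0.85 -0.87] mom [-1.46  0.05  0.23] w 0.0196
tilt err [ 0.0006  0.0012 -0.0035]
```

Emit:
{"fn": "play_rows", "kwargs": {"deltas": [[10, [0.5, 0, 0.1], [0, 0, 0]], [10, [0.3, 0, 0], [0, 0, 0]], [24, [0.3, 0, 0], [0, 0, 0]], [34, [0.3, 0, 0], [0, 0, 0]], [44, [0.3, 0, 0], [0, 0, 0]], [44, [0.3, 0, 0], [0, 0, 0]], [44, [0.3, 0, 0], [0, 0, 0]]]}}

```text
clock: 16.2
tcp_pos: [0.5616, 0.0401, 0.0561]
orientation: [-2.071, -2.241, -0.122]
contact_force: [-0.5, -0.2, -0.1]
grip_width: 0.0438
```

```bash
python3 st.py
python3 - <<'E'
from plan import *
o=r.get_obs()
# knob: level tool, yaw 1.653; approach high over, grasp height
k=np.array([.4824,.085,.1425]);Rt=R.from_euler("z",1.653).as_matrix()@np.diag([1,-1,-1.])
go(Rt,k+[0,0,-.0187+.08],"hover knob");go(Rt,k+[0,0,-.0187],"grasp knob")
p,d=r.grab_frame("top");cv2.imwrite("pics/top1.png",cv2.resize(p[165:255,150:310,::-1],None,fx=5,fy=5,interpolation=cv2.INTER_CUBIC))
L=(cloud("top",d)-O)@deckR(YAW)*1e3
for u in range(170,182): print(u,L[207,u].round(1),end=" | ")
E
```

```text
t 16.2 chock grip in deck mm [-28.9   0.4  -0.5] F deck [-0.17  0.51 -0.1 ] F tool [-0.18 -0.51  0.1 ] mom [-0.14  0.   -0.01] w 0.0438
tilt err [ 0.0005  0.0011 -0.0035]
hover knob shift mm [  68.1  -75.6 -140.6] turn [-0.0007 -0.1189 -0.0034]
grasp knob shift mm [ 58.6 -75.5 -61.1] turn [-0.0007 -0.1189 -0.0034]
170 [131.5  10.5  77.2] | 171 [128.7  10.9  79.2] | 172 [126.3  11.2  79.8] | 173 [122.7  11.9  84.6] | 174 [119.9  12.4  86.8] | 175 [118.7  12.1  83.4] | 176 [115.8  12.6  85.9] | 177 [113.1  13.   87.8] | 178 [110.5  13.3  89.5] | 179 [107.9  13.7  91. ] | 180 [106.7  13.3  87.4] | 181 [104.1  13.7  89.1] |
```

View pics/top1.png

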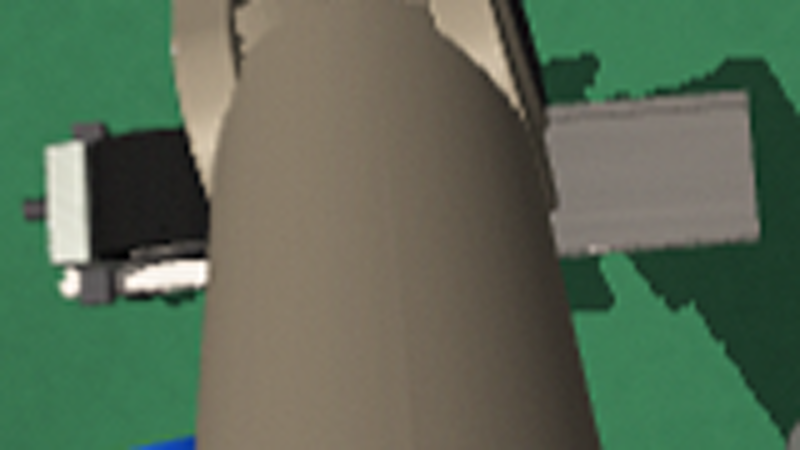

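The roller's left edge sits at the stop (crop col 90), and the chock has been released. Next I rise and go over to the knob.

Emit:
{"fn": "play_rows", "kwargs": {"deltas": [[44, [0, 0, -30], [0, 0, 0]], [44, [0, 0, -80], [0, 0, 0]], [44, [0, 0, -135], [0, 0, 0]], [50, [20, -20, -141], [0, -0.04, 0]], [50, [45, -50, -141], [0, -0.08, -0.003]], [50, [68, -76, -141], [0, -0.119, -0.003]], [50, [68, -76, -141], [0, -0.119, -0.003]]]}}

```text
clock: 17.12
tcp_pos: [0.4801, 0.0874, 0.2047]
orientation: [2.122, 2.316, -0.001]
contact_force: [0.6, -0.2, 0.2]
grip_width: 0.0504
```

```bash
python3 look.py w3
python3 - <<'E'
from plan import *
P=np.load("w3.npy");a=cv2.imread("pics/w3.png").astype(int)
m=(a.max(2)<75)&(abs(P[...,0]-.482)<.03)&(abs(P[...,1]-.085)<.03)&(P[...,2]>.155)&(P[...,2]<.172)
q=P[m];print(len(q),q.mean(0),q.min(0),q.max(0));print(np.argwhere(m).min(0),np.argwhere(m).max(0))
k=np.array([.4824,.085,.1425]);Rt=R.from_euler("z",1.653).as_matrix()@np.diag([1,-1,-1.])
go(Rt,k+[0,0,-.0187],"grasp knob")
E
```

```text
17.125 [0.4801 0.0874 0.2047] [[-0.087, 0.996, -0.0], [0.996, 0.087, -0.0], [-0.0, -0.0, -1.0]] [ 0.59 -0.18  0.16] 0.05036265639990144
1603 [0.4829484  0.08724978 0.1629731 ] [0.46750864 0.07079219 0.15827773] [0.49851875 0.10244575 0.16507664]
[214 303] [257 348]
grasp knob shift mm [-0.8  0.9 80.8] turn [-0.      0.0004  0.0025]
```

View pics/w3.png

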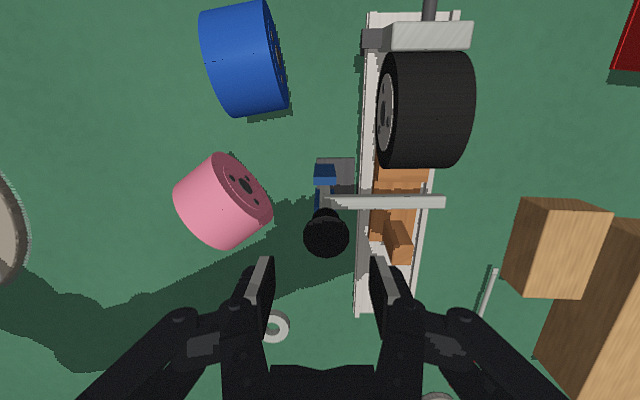

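The picture shows the roller against the stop at (430,110), the chock tucked under the bar against the roller at (400,220), and the knob at (326,236).

Emit:
{"fn": "play_rows", "kwargs": {"deltas": [[50, [-0.5, 2, 20], [0, 0, 0]], [50, [-0.7, 2.9, 45], [0, 0, 0]], [50, [-0.7, 2.9, 65], [0, 0, 0]], [50, [-0.7, 2.9, 79], [0, 0, 0]], [50, [-0.7, 2.9, 80], [0, 0, 0]], [50, [-0.7, 2.9, 80], [0, 0, 0]]]}}

```text
clock: 17.92
tcp_pos: [0.4849, 0.0852, 0.125]
orientation: [2.126, 2.313, 0.001]
contact_force: [-0.2, 0.5, -0.1]
grip_width: 0.05
```

Emit:
{"fn": "play_rows", "kwargs": {"deltas": [[35, [0, 0, 0], [0, 0, 0]], [22, [0, 0, 0], [0, 0, 0]], [15, [0, 0, 0], [0, 0, 0]], [15, [0, 0, 0], [0, 0, 0]], [15, [0, 0, 0], [0, 0, 0]]], "squeeze": 40}}

```text
clock: 18.55
tcp_pos: [0.4832, 0.085, 0.1256]
orientation: [-2.125, -2.313, 0.004]
contact_force: [-7.1, -1.8, 7.9]
grip_width: 0.0292
```

Emit:
{"fn": "play_rows", "kwargs": {"deltas": [[15, [0, 0, 0], [0, 0, 0]], [15, [0, 0, 0], [0, 0, 0]]]}}

```text
clock: 18.8
tcp_pos: [0.4831, 0.085, 0.1258]
orientation: [-2.125, -2.313, 0.004]
contact_force: [-1.9, 0.3, 0.7]
grip_width: 0.0298
```

```bash
python3 look.py w4; python3 -c "
import cv2;a=cv2.imread('pics/w4.png');cv2.imwrite('pics/w4c.png',cv2.resize(a[130:400,170:490],None,fx=2,fy=2,interpolation=cv2.INTER_CUBIC))"
```

```text
18.8 [0.4831 0.085  0.1258] [[-0.084, 0.996, -0.002], [0.996, 0.084, -0.002], [-0.002, -0.002, -1.0]] [-1.86  0.34  0.71] 0.029830170859842426
```

View pics/w4c.png

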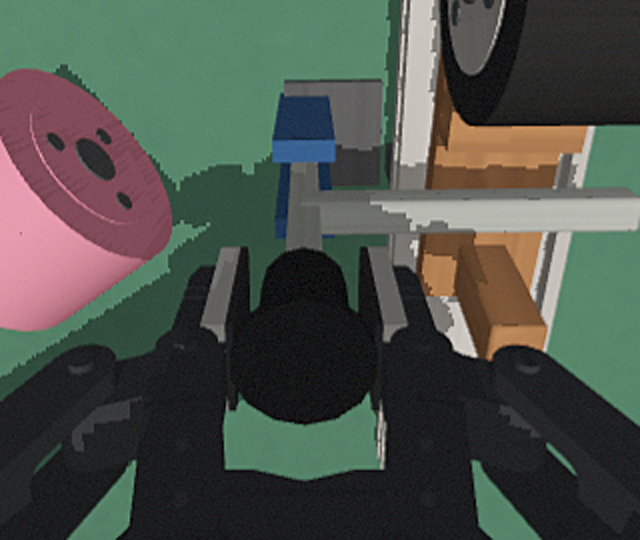

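The pads are closing on the cap (width 30 mm), not on the knob's body. I'll reopen, go 9 mm lower and regrip.

Emit:
{"fn": "play_rows", "kwargs": {"deltas": [[50, [0, 0, 0], [0, 0, 0]], [50, [0, 0, 0], [0, 0, 0]], [50, [1.5, 0, 5], [0, 0, 0]], [50, [1.5, 0, 9], [0, 0, 0]], [50, [1.5, 0, 9], [0, 0, 0]]]}}

```text
clock: 19.48
tcp_pos: [0.4826, 0.0865, 0.1163]
orientation: [-2.125, -2.313, 0.006]
contact_force: [-0.5, 0.4, -0.8]
grip_width: 0.0498
```

Emit:
{"fn": "play_rows", "kwargs": {"deltas": [[35, [0, 0, 0], [0, 0, 0]], [22, [0, 0, 0], [0, 0, 0]], [12, [0, 0, 0], [0, 0, 0]], [12, [0, 0, 0], [0, 0, 0]], [12, [0, 0, 0], [0, 0, 0]], [12, [0, 0, 0], [0, 0, 0]]], "squeeze": 40}}

```text
clock: 20.23
tcp_pos: [0.4828, 0.0865, 0.1164]
orientation: [-2.125, -2.313, 0.005]
contact_force: [1.0, 0.1, 0.3]
grip_width: 0.0263
```

Emit:
{"fn": "play_rows", "kwargs": {"deltas": [[12, [0, 0, 0], [0, 0, 0]], [12, [0, 0, -5], [0, 0, 0]], [12, [0, 0, -10], [0, 0, 0]], [12, [0, 0, -10], [0, 0, 0]]]}}

```text
clock: 20.72
tcp_pos: [0.4829, 0.0865, 0.1269]
orientation: [-2.125, -2.313, 0.005]
contact_force: [1.6, -0.7, 1.2]
grip_width: 0.0265
```

```bash
python3 look.py w5
python3 - <<'E'
from plan import *
a=cv2.imread('pics/w5.png');cv2.imwrite('pics/w5c.png',cv2.resize(a[130:400,170:490],None,fx=2,fy=2,interpolation=cv2.INTER_CUBIC))
for n in("w3","w4","w5"):
    P=np.load(n+".npy");a=cv2.imread(f"pics/{n}.png").astype(int)
    m=(abs(P[...,0]-.55)<.025)&(abs(P[...,1]-.1)<.04)&(P[...,2]>.082)&(P[...,2]<.16)&(a.min(2)>90)
    q=P[m];print(n,"bar z",len(q),np.percentile(q[:,2],[5,50,95]).round(4))
    m=(a.max(2)<75)&(np.hypot(P[...,0]-.483,P[...,1]-.0868)<.012);q=P[m];print("cap",np.percentile(q[:,2],[50,80,95]).round(4))
E
```

```text
20.725 [0.4829 0.0865 0.1269] [[-0.084, 0.996, -0.003], [0.996, 0.084, -0.002], [-0.002, -0.003, -1.0]] [ 1.58 -0.66  1.2 ] 0.02653157874738652
w3 bar z 789 [0.0891 0.0927 0.0939]
cap [0.1636 0.2824 0.2867]
w4 bar z 1681 [0.0858 0.0927 0.0939]
cap [0.1634 0.2044 0.2082]
w5 bar z 1872 [0.0957 0.1031 0.1043]
cap [0.1737 0.2026 0.2087]
```

View pics/w5c.png

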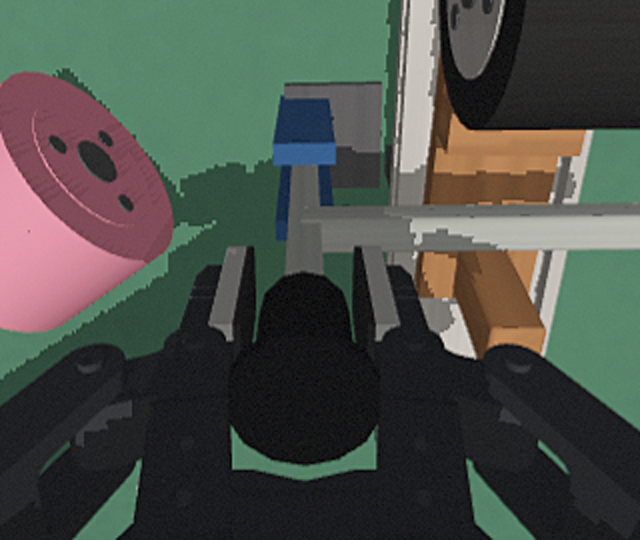

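The gate rose 10.4 mm with the tool, and both the chock and the roller stayed put. I'll carry on lifting.

Emit:
{"fn": "play_rows", "kwargs": {"deltas": [[12, [0, 0, -8], [0, 0, 0]], [12, [0, 0, -16], [0, 0, 0]], [12, [0, 0, -24], [0, 0, 0]], [12, [0, 0, -32], [0, 0, 0]], [12, [0, 0, -40], [0, 0, 0]], [12, [0, 0, -46], [0, 0, 0]], [12, [0, 0, -48.5], [0, 0, 0]], [12, [0, 0, -48.5], [0, 0, 0]]]}}

```text
clock: 21.78
tcp_pos: [0.4829, 0.0865, 0.1757]
orientation: [-2.126, -2.313, 0.006]
contact_force: [-0.5, -0.9, 1.2]
grip_width: 0.0264
```

Emit:
{"fn": "play_rows", "kwargs": {"deltas": [[12, [0, 0, -1], [0, 0, 0]], [12, [0, 0, -2], [0, 0, 0]], [12, [0, 0, -2], [0, 0, 0]]]}}

```text
clock: 22.15
tcp_pos: [0.4828, 0.0865, 0.1767]
orientation: [-2.125, -2.313, 0.006]
contact_force: [5.4, 0.8, -13.8]
grip_width: 0.0262
```

Emit:
{"fn": "play_rows", "kwargs": {"deltas": [[12, [0, 0, -0.5], [0, 0, 0]], [12, [0, 0, -0.3], [0, 0, 0]], [30, [0, 0, -0.3], [0, 0, 0]], [45, [0, 0, -0.3], [0, 0, 0]], [60, [0, 0, -0.3], [0, 0, 0]], [60, [0, 0, -0.3], [0, 0, 0]], [60, [0, 0, -0.3], [0, 0, 0]]]}}

```text
clock: 23.02
tcp_pos: [0.4828, 0.0865, 0.1771]
orientation: [-2.125, -2.313, 0.005]
contact_force: [-0.4, 0.3, 1.0]
grip_width: 0.06
```

Emit:
{"fn": "play_rows", "kwargs": {"deltas": [[60, [0, 0, -15], [0, 0, 0]], [60, [0, 0, -35], [0, 0, 0]], [60, [0, 0, -70], [0, 0, 0]], [60, [-20, 0, -110], [0, 0, 0]], [60, [-70, 0, -110], [0, 0, 0]], [60, [-120, 0, -110], [0, 0, 0]], [60, [-170, 0, -110], [0, 0, 0]], [60, [-200, 0, -110], [0, 0, 0]]]}}

```text
clock: 24.02
tcp_pos: [0.4999, -0.1155, 0.2886]
orientation: [2.129, 2.31, -0.005]
contact_force: [-0.9, 0.6, -0.2]
grip_width: 0.0599
```

Run:
```python
from plan import *
o=r.get_obs();print(o["clock"],o["tcp_pos"],o["contact_force"])
p,d=r.grab_frame("top");P=cloud("top",d);L=(P-O)@deckR(YAW)*1e3
c1=cv2.resize(p[165:255,150:310,::-1],None,fx=5,fy=5,interpolation=cv2.INTER_CUBIC);cv2.imwrite("pics/end.png",c1)
a=p.astype(int);b=np.zeros(d.shape,bool);b[180:220,165:225]=True
q=L[b&(a.max(2)<60)];q=q[np.isfinite(q[:,0])&(q[:,2]>60)];print("roller x",np.percentile(q[:,0],[1,99]),"top",np.percentile(q[:,2],98))
m=(np.hypot(P[...,0]-.483,P[...,1]-.0868)<.012)&(P[...,2]>.15);print("knob cap z",np.median(P[m][:,2]))
```

```text
24.025 [ 0.4999482  -0.11545927  0.28857337] [-0.94171012  0.61798361 -0.2433399 ]
roller x [-79.86427261 135.57512428] top 647.7061015583171
knob cap z 0.2254661903433175
```

View pics/end.png

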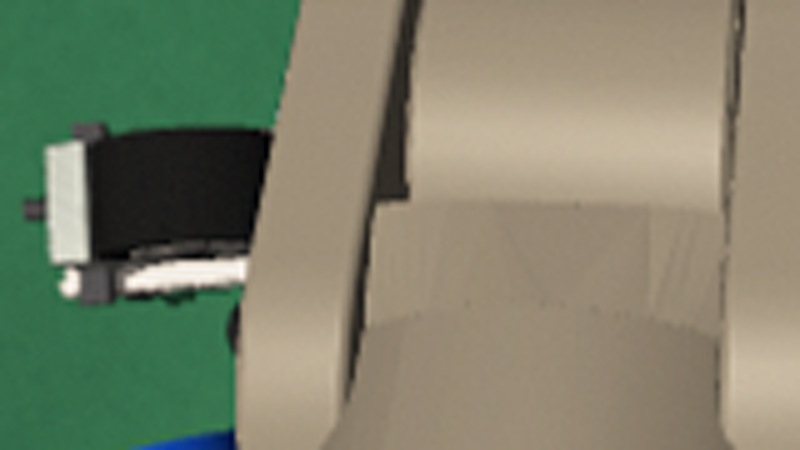

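The roller is still hard at the stop (edge at crop col 90), the gate is up, and the arm is clear.

```bash
python3 -c "
from bench import r
print(r.hand_in(), r.get_obs()['clock'])"
```

```text
the job is handed in; nothing more can be done
the job is handed in; nothing more can be done
```

I did the job in the order you asked and handed it in at about 24 s, with no sign that anything failed. With the gate down, I slid the chock under the bar and pushed the roller about 25 mm until it stopped hard. I held it there at a wrist push of about 10–11 N for over a second, let go of the chock, and lifted the gate by its knob until I felt it reach its top stop.

**Last checks:**
- **Roller:** in the top picture it was still against the rear stop about 2 s after the gate was fully up.
- **Gate:** the knob cap measured about 62 mm higher by camera and about 60 mm by tool travel; the full lift is 60 mm.
- **Arm:** it was clear of everything at hand-in, with wrist force about 1 N (noise).

**What went less cleanly or wasn't confirmed:**
- **Knob grip:** my first grip closed on the cap instead of the knob body, so I reopened and gripped 9 mm lower. That grip read 26 mm wide instead of the expected 22 mm, but it lifted cleanly.
- **Push force:** 10–11 N is the wrist reading. I didn't measure the force between chock and roller directly; I estimate it a little lower, with the wrist readings at 11.0 N or less.
- **Chock in the last picture:** the arm hid the chock there. I last saw it clearly, against the roller, after the first 10 mm of gate lift.

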